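Clip a leaded glass panel down and gauge it

ROBOT

A 6-joint arm with a two-finger parallel gripper is mounted at the origin on the work surface. World frame = base frame: x ahead of the robot, y to its left, z up, the work surface at z = 0. Lengths are in m, angles in rad, forces in N, time in s.
With the tool pointing down it reaches from about 0.35 to 0.875 m from the base axis. Payload 15.5 kg.
Tool frame: the origin (TCP) lies at the centre of the arm's flange, where the gripper is bolted on; the fingertips stand 173 mm ahead of it and the grasp point (between the pads) lies 155 mm ahead of it; z points along the fingers, y is the line along which they close (so a half turn about z gives the same grasp; the last joint's range is limited). The gripper opens to 85 mm and grips with 20 to 120 N. Pads are 22 mm wide; open, the fingers measure 114 mm over their backs; the gripper's body (76 mm by 85 mm) begins 54 mm behind the grasp point. The pads swing forward as they close: fully open they stand 13 mm farther back than shut.
Start: joints at [1.044, 0.494, 1.345, -0, 1.302, -0.096], TCP at [0.262, 0.568, 0.405] pointing down, gripper open.
Joint ranges: [-2.91, 2.91], [-0.82, 2.16], [0.22, 2.67], [-1.22, 4.37], [0.12, 2.79], [-3.08, 3.08]. Speed limits (rad/s): [1.89, 1.89, 2.57, 3.01, 3.01, 3.01].

INTERFACE

Orientations are given as a rotation vector (axis times angle).
In Python, from workcell import ctrl, vision, job_done gives the robot as it stands.
- The arm moves only by the tool servo_tool, never from a script. Its argument "rows" is a list of rows, each a list of 5 numbers: the shift along the tool's x, y, z in mm, then the turn about the tool's z in rad, then the closure, from 0 (fully open) to 1 (shut). A call has 1 to 12 rows; each row is the pose to reach, as a shift and turn from the pose commanded when the call began, along the tool's axes at that moment; what a row does not reach only later rows make up. A row lasts 1/10 s, in which the tool goes at most 50 mm and 8.59 degrees, less where a joint would pass 70% of its speed; a pose out of reach is approached as far as the arm can. A call with a gripper value outside its range is refused whole. The fingers move at their own pace and stop on an object; "grip_force" is the grip in N (left out, the last holds). Time passes only in rows, so rows that repeat a pose let the fingers close. It gives the time, the measured TCP pose, the force, the opening and the grip force at its end, in the units of the state.
- ctrl.get_state(): the state, without advancing time (a new reading comes with each control period).
- vision.camera(name): name is "scene" or "side" or "wrist"; returns a dict with "img" (384x512x3 uint8, red, green, blue), "fx", "fy", "cx", "cy" (pixels), "view" (4x4, takes a point from world to camera coordinates); the wrist camera has in their place "T_tool_cam" (4x4, takes a point from camera to tool coordinates, whose origin is the TCP and whose axes are the flange's). Camera axes: x right, y up, looking along -z (the intrinsics and any distortion apply to the point x, -y, -z); pixel columns grow to the right and rows downward; lengths in m; the calibration is good to about 2 mm. A picture is of the moment at which its call begins: read the wrist's pose just before it. There is no depth.
- job_done(): hands the job in; it is judged then, once.
The state is a dict: "t": time; "joints": joint angles; "dq": joint speeds; "joint_torque": joint torques, N m; "tool_pos": TCP position; "eef_rot": TCP orientation; "wrist_force": force on the tool from outside, world axes, zero at the start; "ft_torque": the same for the moment, N m; "width": finger opening in m; "gripper_force": force on a finger pad.
Only numpy, scipy, OpenCV 4.12 (cv2) and the standard library are available. Lean on these libraries where they do the work, as an engineer would, in place of code of your own. Each camera call takes 0.05 s, during which the arm holds its last target. There are 200 camera calls.

TASK

Take the orange-handled driver from its wooden stand and, with its blade in the slots, turn the three brass clip screws clockwise to their stops so that all three red tongues hold the stained-glass panel's edge; never push clips or tongues directly. Only when all three are home, press the gauge's red cap fully down to its stop, so that its sprung foot rests on the panel and reads its height, and leave it down. Finish with the driver standing back in its stand, and do not touch the glass with gripper or driver or disturb the other things on the bench.

Things in the scene. Friction and masses are not known exactly. Their poses are not given: they have to be found in the camera images.
- board: pale wooden glazing board, 240 (its x) x 300 (its y) x 18 mm, fixed to the table, turned a little; origin at the centre of its underside. Low aluminium corner fences stand 6 mm above its top.
- panel: leaded stained-glass panel, 140 (x) x 180 (y) x 10 mm, about 0.7 kg, lying loose on the board between the corner fences; origin at the centre of its underside, its top 28 mm above the table.
- driver: driver 116 mm long, about 0.15 kg, upright, blade down in its stand. Origin: middle of the blade tip; z up the tool. Flat blade 18 mm wide along x, 4.5 mm thick along y, thinning to 2 mm over the last 4 mm; shaft 10 mm thick up to z 50; black round flange 40 mm across, z 50 to 56; square orange handle 26 x 26 mm (faces square to x and y), z 56 to 116 mm, to be gripped from above.
- stand: dark wooden driver stand, 70 x 70 x 60 mm, fixed; origin at the centre of its underside. Upright through-hole 27 mm wide in the middle; the driver's shaft goes in and its flange rests on the top, so that the driver's tip is then 10 mm above the table.
- post_a: aluminium block 34 x 34 x 11 mm of clip a, fixed on the board beside the edge nearest the robot of the panel, anywhere along it; origin at the centre of its underside (18 mm above the table), its x axis points to the panel.
- tongue_a: red tongue of clip a, turning with its screw: 14 mm wide, 4 mm thick, 36 mm long along its x; origin on the screw's axis, 30 mm above the table, z up. Round brass screw head above it, 26 mm across, top at z 15 mm; its slot runs along the same x axis through the origin, open-ended, 7 mm wide (10 mm at the mouth), floor at z 7 mm.
- clip_a (a joint): angle (rad) of clip a's screw and tongue: 0 fully open (tongue along the panel's edge), grows as the screw is turned clockwise seen from above, 1.571 = hard stop, tongue square over the panel's edge. It stays where it is left (friction about 0.08 N m). The blade has some play in the slot: turn it about 0.25 rad past the stop's angle to bring the clip home.
- post_b: aluminium block 34 x 34 x 11 mm of clip b, fixed on the board beside the far edge of the panel, anywhere along it; origin at the centre of its underside (18 mm above the table), its x axis points to the panel.
- tongue_b: red tongue of clip b, turning with its screw: 14 mm wide, 4 mm thick, 36 mm long along its x; origin on the screw's axis, 30 mm above the table, z up. Round brass screw head above it, 26 mm across, top at z 15 mm; its slot runs along the same x axis through the origin, open-ended, 7 mm wide (10 mm at the mouth), floor at z 7 mm.
- clip_b (a joint): angle (rad) of clip b's screw and tongue: 0 fully open (tongue along the panel's edge), grows as the screw is turned clockwise seen from above, 1.571 = hard stop, tongue square over the panel's edge. It stays where it is left (friction about 0.08 N m). The blade has some play in the slot: turn it about 0.25 rad past the stop's angle to bring the clip home.
- post_c: aluminium block 34 x 34 x 11 mm of clip c, fixed on the board beside the left (+y) edge of the panel, anywhere along it; origin at the centre of its underside (18 mm above the table), its x axis points to the panel.
- tongue_c: red tongue of clip c, turning with its screw: 14 mm wide, 4 mm thick, 36 mm long along its x; origin on the screw's axis, 30 mm above the table, z up. Round brass screw head above it, 26 mm across, top at z 15 mm; its slot runs along the same x axis through the origin, open-ended, 7 mm wide (10 mm at the mouth), floor at z 7 mm.
- clip_c (a joint): angle (rad) of clip c's screw and tongue: 0 fully open (tongue along the panel's edge), grows as the screw is turned clockwise seen from above, 1.571 = hard stop, tongue square over the panel's edge. It stays where it is left (friction about 0.08 N m). The blade has some play in the slot: turn it about 0.25 rad past the stop's angle to bring the clip home.
- gauge: height gauge fixed on the board beside the right (-y) edge of the panel: grey base, steel column and grey arm (top 108 mm above the table, column 113 mm) that reaches over the panel along the gauge's own x axis; origin at the centre of the base's underside. The plunger's axis is at x = 45 mm.
- gauge_cap (a point): centre of the top of the red round cap (26 mm across) of the gauge's plunger; 150 mm above the table when raised. Push it straight down.
- gauge_slide (a joint): how far (m) the gauge's plunger has been pushed down: 0 raised, 0.030 at its bottom stop. Friction about 4 N; it stays where it is left.
- gauge_foot (a joint): reading of the gauge (m): how far its soft-sprung foot (150 N/m) is pushed up into the plunger; 0 while it hangs free (black foot 14 mm across, 22 mm above the panel), about 0.008 when the plunger is fully down with the foot on the panel.
- jar: glass jar with a black lid, 72 mm across, 100 mm high; origin at its underside. Bystander.
- putty_can: can with a blue label, 90 mm across, 100 mm high; origin at its underside. Bystander.
- scrub_brush: wooden scrubbing brush, 45 (x) x 100 (y) x 42 mm; origin at its underside. Bystander.
- weight: turned brass weight, 56 mm across, 56 mm high; origin at its underside. Bystander.
- offcuts: stack of coloured glass offcuts, 90 (x) x 70 (y) x 18 mm; origin at its underside. Bystander.
- bottle: white bottle with a red cap, 56 mm across, 150 mm high; origin at its underside. Bystander.
- lathekin: flat dark wooden stick, 130 (x) x 22 (y) x 10 mm; origin at its underside. Bystander.
Not all that is in view belongs to the job. What is shaped like the driver but purple is not meant.

How it is judged:
By the outcome, as a careful person would: the job done as asked, in the order asked, and still so for the second after the job is handed in, with the robot touching nothing.
It also fails if it takes over 72 s, if anything falls off the work surface, if the arm or the gripper's body presses on something with over 40 N, if the wrist force passes 120 N, or if a joint passes its speed limit or range.

## Working session

There is one attempt and no reset: what is moved stays moved. The work goes in short steps, Python scripts to look and compute and a tool call to move; the robot and the scene stay as the last step left them, time stands still between calls to the robot, and variables do not carry over. Pictures are saved under pics/ and viewed, at most 10 in all, crops included, and the job is handed in when it is done.

Besides the shell and the picture viewer there is one more tool, called after "Call:" as a command line: name --pt "numbers of a row" for each row, then --argument value for the rest. servo_tool: Moves the arm, as the interface text tells. Its arguments: {"type":"object","properties":{"rows":{"type":"array"},"grip_force":{"type":"number"}},"required":["rows"]}

```bash
mkdir -p pics; ls
python3 - <<'E'
from workcell import ctrl, vision
import cv2, numpy as np, pickle
s=ctrl.get_state(); print(s)
d={}
for n in ["scene","side","wrist"]:
    c=vision.camera(n); d[n]=c; print(n,{k:(np.round(v,4).tolist() if not np.isscalar(v) else v) for k,v in c.items() if k!="img"})
    cv2.imwrite(f"pics/{n}0.png",cv2.resize(c["img"][:,:,::-1],(800,600),interpolation=cv2.INTER_CUBIC))
pickle.dump((s,d),open("d0.pkl","wb"))
E
```

```text
pics
{'t': 0.0, 'joints': array([ 1.04351112e+00,  4.94177393e-01,  1.34613107e+00, -3.87147608e-06,
        1.30253311e+00, -9.55027408e-02]), 'dq': array([-0.00011772,  0.00114587,  0.00118008,  0.00019965, -0.00180249,
        0.00040267]), 'joint_torque': array([ 1.47617189e-03, -8.82156587e+01, -3.83872318e+01,  4.36763212e-04,
        9.77084128e-03, -2.06537294e-05]), 'tool_pos': array([0.26147719, 0.56750389, 0.40410375]), 'eef_rot': array([-6.72902961e-01, -3.06829280e+00,  1.86901227e-03]), 'wrist_force': array([0.31887316, 0.2307326 , 0.41049226]), 'ft_torque': array([ 0.0014054 , -0.03426752,  0.04249797]), 'gripper_force': 0.0, 'width': 0.0856152656896181}
scene {'fx': 484.99864801791534, 'fy': 484.99864801791534, 'cx': 249.59940439685622, 'cy': 187.99322211527345, 'view': [[-0.8603, 0.5095, -0.0179, 0.5449], [-0.3602, -0.5827, 0.7285, 0.1057], [0.3607, 0.6331, 0.6849, -1.4409], [0.0, 0.0, 0.0, 1.0]]}
side {'fx': 422.1958026802439, 'fy': 422.1958026802439, 'cx': 259.1384999166802, 'cy': 185.71383380321777, 'view': [[0.8935, -0.4489, -0.0106, -0.5594], [0.3162, 0.6122, 0.7248, -0.2403], [-0.3189, -0.6509, 0.6889, -1.146], [0.0, 0.0, 0.0, 1.0]]}
wrist {'fx': 275.44360974911024, 'fy': 275.44360974911024, 'cx': 257.01691204119754, 'cy': 191.72758739491772, 'T_tool_cam': [[0.0011, 0.9551, 0.2962, 0.0752], [1.0, -0.001, -0.0006, -0.0003], [-0.0003, 0.2962, -0.9551, 0.0305], [0.0, 0.0, 0.0, 1.0]]}
```

View pics/scene0.png

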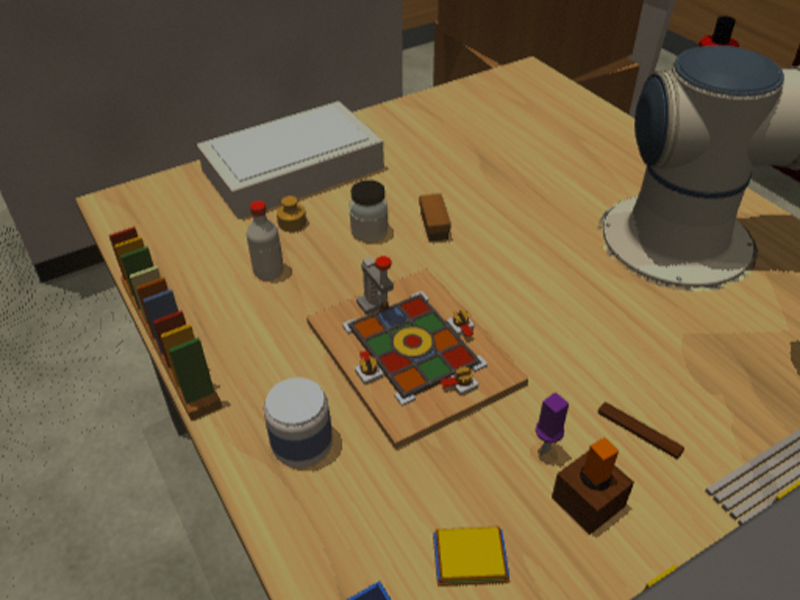

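View pics/side0.png

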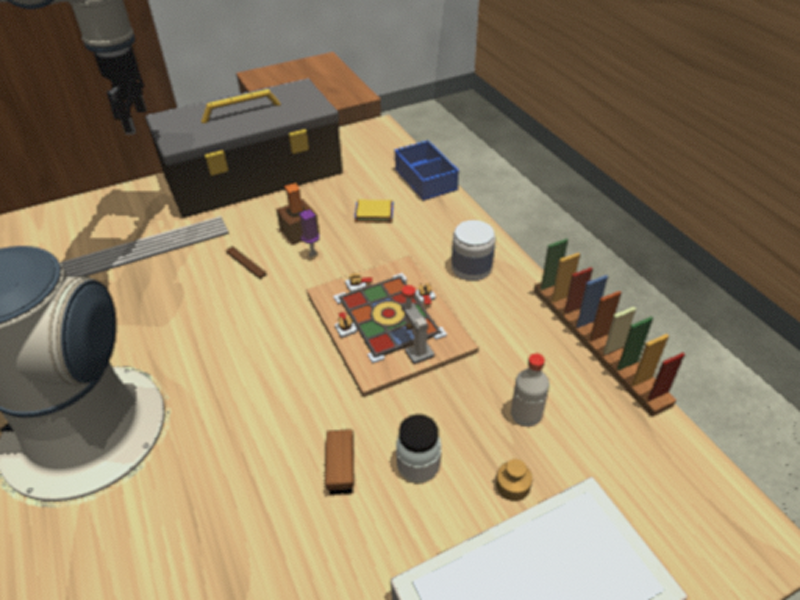

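Scene view (800 px scale): the orange driver is at (602,462) in its stand at (592,490), with the purple decoy at (551,420). Clips sit at (461,320), (368,366) and (463,378), and the gauge cap is at (383,263). The side view agrees, with the driver at (293,195) and the cap at (408,292).

```bash
cat > h.py <<'E'
import numpy as np, cv2, pickle
from scipy.spatial.transform import Rotation as R
def Tt(s):
    T=np.eye(4); T[:3,:3]=R.from_rotvec(s["eef_rot"]).as_matrix(); T[:3,3]=s["tool_pos"]; return T
def campose(c,s=None):   # camera->world
    return Tt(s)@c["T_tool_cam"] if "T_tool_cam" in c else np.linalg.inv(c["view"])
def ray(c,uv,s=None):
    M=campose(c,s); u,v=uv
    d=M[:3,:3]@np.array([(u-c["cx"])/c["fx"],-(v-c["cy"])/c["fy"],-1.]); return M[:3,3],d/np.linalg.norm(d)
def onz(c,uv,z,s=None):
    o,d=ray(c,uv,s); return o+d*(z-o[2])/d[2]
def tri(rays):
    A=sum(np.eye(3)-np.outer(d,d) for o,d in rays); b=sum((np.eye(3)-np.outer(d,d))@o for o,d in rays)
    p=np.linalg.solve(A,b); return p,[np.linalg.norm((np.eye(3)-np.outer(d,d))@(p-o)) for o,d in rays]
def proj(c,p,s=None):
    q=np.linalg.inv(campose(c,s))@np.append(p,1); return np.array([c["cx"]-c["fx"]*q[0]/q[2], c["cy"]+c["fy"]*q[1]/q[2]])
def blobs(img,lo,hi,amin=15):
    h=cv2.cvtColor(img,cv2.COLOR_RGB2HSV); m=cv2.inRange(h,lo,hi)
    n,l,st,ce=cv2.connectedComponentsWithStats(m); return m,[(ce[i].round(1).tolist(),st[i].tolist()) for i in range(1,n) if st[i][4]>=amin]
E
python3 - <<'E'
from h import *
s,d=pickle.load(open("d0.pkl","rb"))
for n in ["scene","side"]:
    print(n)
    for nm,lo,hi in [("orange",(5,190,110),(14,255,255)),("red",(0,200,100),(4,255,255)),("purple",(125,80,40),(160,255,255))]:
        print(nm,[b for b in blobs(d[n]["img"],lo,hi,8)[1]])
k=.64
for n,uvs in dict(scene=[(308,320),(395,445),(527,380),(425,272)],side=[(308,288),(415,257),(477,347),(365,390)]).items():
    for uv in uvs: print(n,onz(d[n],np.array(uv)*k,.018).round(4))
E
```

```text
scene
orange [([95.4, 180.8], [87, 178, 18, 7, 23]), ([265.5, 196.5], [258, 192, 16, 11, 95]), ([235.7, 209.1], [227, 203, 18, 13, 130]), ([284.2, 217.1], [278, 211, 15, 13, 128]), ([299.8, 212.8], [297, 211, 6, 4, 9]), ([263.3, 218.0], [260, 216, 9, 5, 23]), ([292.7, 228.2], [284, 222, 18, 13, 116]), ([252.1, 231.3], [244, 226, 18, 12, 97]), ([261.7, 242.5], [252, 236, 20, 15, 162]), ([386.1, 287.2], [378, 281, 17, 14, 120])]
red [([452.2, 26.1], [449, 23, 9, 6, 33]), ([164.3, 131.3], [160, 129, 10, 6, 43]), ([244.9, 167.1], [240, 164, 10, 7, 46]), ([297.8, 210.4], [295, 207, 7, 7, 23]), ([265.9, 218.2], [264, 216, 4, 6, 11]), ([233.5, 227.1], [231, 225, 5, 6, 17]), ([287.2, 243.9], [282, 242, 11, 5, 37])]
purple [([352.4, 267.3], [343, 252, 21, 31, 346])]
side
orange []
red []
purple [([196.3, 137.2], [192, 134, 10, 7, 50]), ([198.4, 152.6], [193, 150, 11, 5, 25])]
scene [ 0.7018 -0.1543  0.018 ]
scene [0.7069 0.1387 0.018 ]
scene [0.4709 0.1411 0.018 ]
scene [ 0.4695 -0.1532  0.018 ]
side [0.4692 0.1363 0.018 ]
side [0.7122 0.1218 0.018 ]
side [ 0.6966 -0.1642  0.018 ]
side [ 0.4659 -0.1605  0.018 ]
```

View pics/wrist0.png

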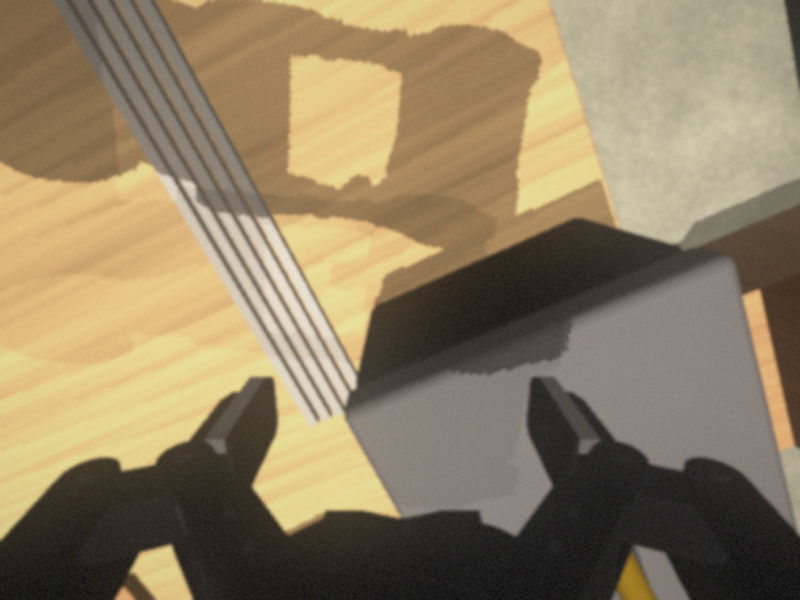

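The wrist view shows only a steel rule and the toolbox, with nothing of the job. Next I compute the shift that brings the camera over the driver.

```bash
cat >> h.py <<'E'
def shift(s,p,z=None):  # tool-frame shift (mm) to put TCP at p
    return (Tt(s)[:3,:3].T@(np.array(p)-s["tool_pos"])*1000).round(1)
def yaw(s): # world angle of tool x
    x=Tt(s)[:3,0]; return np.arctan2(x[1],x[0])
E
python3 - <<'E'
from h import *
s,d=pickle.load(open("d0.pkl","rb"))
p=onz(d["scene"],(386.1,287.2),.126); print(p, onz(d["side"],np.array((292,188))*.64,.126))
q=onz(d["scene"],np.array((553,405))*.64,.1);print("purple",q)
print(Tt(s).round(3),yaw(s)); print(shift(s,[p[0],p[1],.404]))
E
```

```text
[0.52603627 0.34568516 0.126     ] [0.52137349 0.34025447 0.126     ]
purple [0.51891615 0.24505416 0.1       ]
[[-0.908  0.418 -0.001  0.261]
 [ 0.418  0.908 -0.001  0.568]
 [ 0.    -0.001 -1.     0.404]
 [ 0.     0.     0.     1.   ]] 2.7098111490407946
[-3.331e+02 -9.070e+01  2.000e-01]
```

Call:
servo_tool --pt "0 -50 -40 0 0" --pt "0 -100 -80 0 0" --pt "0 -150 -100 0 0" --pt "-30 -170 -100 0 0" --pt "-80 -170 -100 0 0" --pt "-130 -160 -100 0 0" --pt "-180 -140 -90 0 0" --pt "-230 -120 -60 0 0" --pt "-280 -100 -30 0 0" --pt "-320 -91 0 0 0" --pt "-333 -91 0 0 0" --pt "-333 -91 0 0 0"

```text
t: 1.35
tool_pos: [0.5294, 0.3439, 0.401]
eef_rot: [-0.677, -3.065, 0.005]
wrist_force: [-0.6, 0.6, -0.0]
width: 0.0853
gripper_force: 0.0
```

```bash
cat >> h.py <<'E'
def snap(tag):
    from workcell import ctrl, vision
    s=ctrl.get_state(); c=vision.camera("wrist"); pickle.dump((s,c),open(tag+".pkl","wb"))
    cv2.imwrite(f"pics/{tag}.png",cv2.resize(c["img"][:,:,::-1],(768,576),interpolation=cv2.INTER_CUBIC)); return s,c
E
python3 - <<'E'
from h import *
s,c=snap("w1"); print(s["t"],s["tool_pos"],yaw(s),s["joints"])
print(proj(c,[.526,.346,.126],s)*1.5)
print(blobs(c["img"],(5,190,90),(14,255,255),40)[1])
E
```

```text
1.35 [0.5294476  0.3439043  0.40098541] 2.7068368531560947 [ 4.81714133e-01  5.06787240e-01  1.33207178e+00 -7.92218979e-04
  1.30634880e+00 -6.54120601e-01]
[387.96757329 281.17743627]
[([48.0, 268.9], [33, 258, 32, 20, 323])]
```

View pics/w1.png

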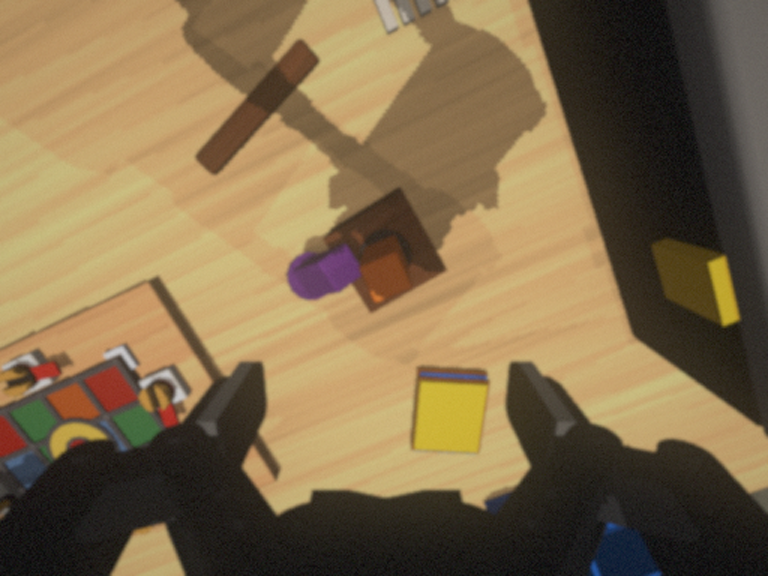

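Wrist view 1 (768x576) shows the stand with corners at about (400,188), (444,268), (372,312) and the orange handle at (385,270). The purple decoy beside it is at (325,272). A brightened crop is needed.

Run:
```python
from h import *
s,c=pickle.load(open("w1.pkl","rb"))
im=c["img"][115:220,175:315]; im=np.clip(255*(im/255.)**.55,0,255).astype(np.uint8)
cv2.imwrite("pics/c1.png",cv2.resize(im[:,:,::-1],None,fx=5.5,fy=5.5,interpolation=cv2.INTER_CUBIC))
```

```text
(no output)
```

View pics/c1.png

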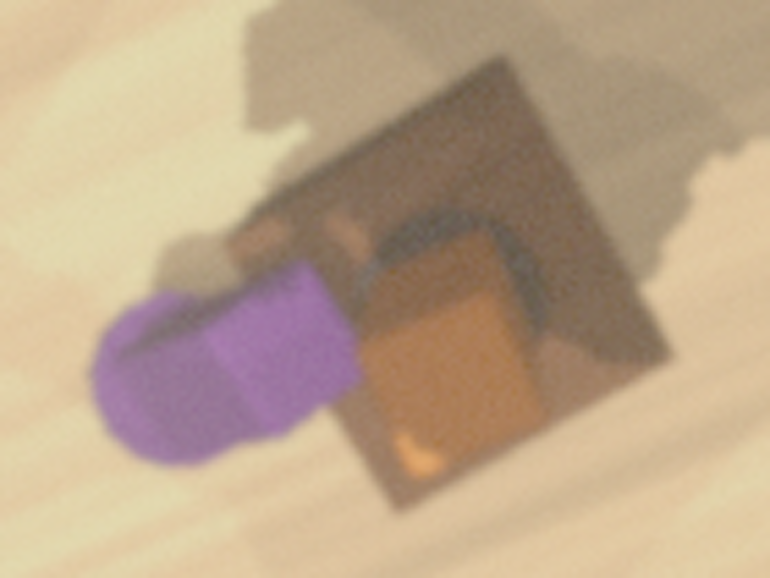

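Brightened crop: handle top corners at (360,335), (490,288), (545,420), (410,478), and stand top corners at (228,242), (502,58), (672,355), (400,512).

Run:
```python
from h import *
s,c=pickle.load(open("w1.pkl","rb"))
f=lambda L,z:np.array([onz(c,(np.array(p)+.5)/5.5-.5+[175,115],z,s) for p in L])
def rep(n,P):
    e=np.roll(P,-1,0)-P; print(n,P.mean(0).round(4),"edges",np.linalg.norm(e,axis=1).round(4),"ang",np.degrees(np.arctan2(e[:,1],e[:,0])).round(1))
rep("top",f([(360,335),(490,288),(545,420),(410,478)],.126))
rep("stand",f([(228,242),(502,58),(672,355),(400,512)],.060))
rep("purple.11",f([(210,330),(308,262),(362,382),(270,430)],.106))
print(f([(180,380)],.05))
print("shift to over board",shift(s,[.588,-.006,.43]))
print(yaw(s))
```

```text
top [0.5222 0.3457 0.126 ] edges [0.0229 0.0246 0.0251 0.0264] ang [ 85.4  -2.2 -90.4 173. ]
stand [0.522  0.3453 0.06  ] edges [0.0675 0.0712 0.0679 0.069 ] ang [  98.5    6.   -83.4 -174.4]
purple.11 [0.5098 0.3189 0.106 ] edges [0.0218 0.0239 0.0193 0.0213] ang [  99.7   -2.2  -86.6 -176.6]
[[0.51589791 0.28261698 0.05      ]]
shift to over board [-200.4 -292.8  -28.4]
2.7068368531560947
```

Run:
```python
from h import *
s,c=pickle.load(open("w1.pkl","rb")); _,d=pickle.load(open("d0.pkl","rb"))
print("shift",shift(s,[.59,-.055,.40]),"turn",yaw(s)-np.pi/2)
print("purple top",tri([ray(c,np.array((290,350))/5.5+[175,115],s),ray(d["scene"],np.array((556,402))*.64),ray(d["side"],np.array((307,213))*.64)]))
print("cap",tri([ray(d["scene"],(244.9,167.1)),ray(d["side"],np.array((408,291))*.64)]))
print(onz(d["scene"],(244.9,167.1),.148),onz(d["side"],np.array((408,291))*.64,.148))
```

```text
shift [-222.9 -336.3    1.8] turn 1.1360405263611981
purple top (array([0.52161952, 0.28211613, 0.10372483]), [np.float64(0.03742604375549267), np.float64(0.032380538778095734), np.float64(0.01108593371781614)])
cap (array([ 0.59054202, -0.08822437,  0.14646489]), [np.float64(0.0007794816367582829), np.float64(0.0007794816367580406)])
[ 0.59210649 -0.08701024  0.148     ] [ 0.58914365 -0.08928496  0.148     ]
```

Run:
```python
from h import *
_,d=pickle.load(open("d0.pkl","rb"))
a=d["scene"]["img"][240:345,325:415]; b=d["side"]["img"][110:175,165:225]
a=cv2.resize(a,(400,467),interpolation=3); b=cv2.resize(b,(400,433),interpolation=3)
b=cv2.copyMakeBorder(b,0,34,0,0,0)
im=np.hstack([a,b]); im=np.clip(255*(im/255.)**.7,0,255).astype(np.uint8); cv2.imwrite("pics/c2.png",im[:,:,::-1])
```

```text
(no output)
```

View pics/c2.png

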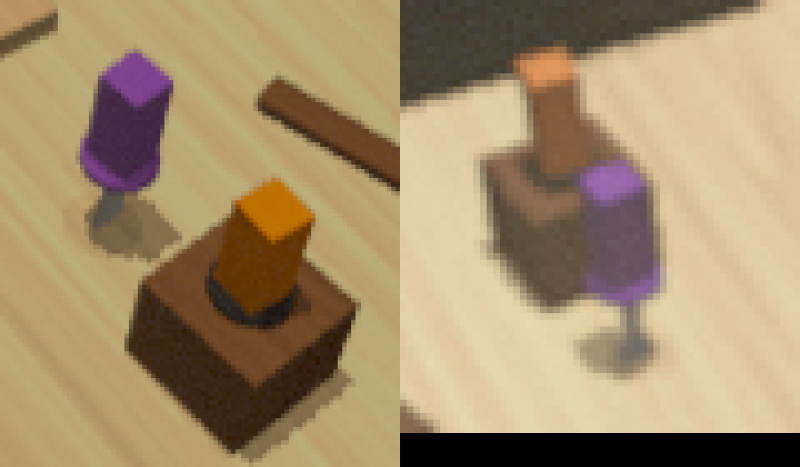

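Call:
servo_tool --pt "-30 -40 0 0.1 0" --pt "-60 -80 0 0.2 0" --pt "-90 -120 0 0.3 0" --pt "-110 -160 0 0.4 0" --pt "-130 -200 0 0.5 0" --pt "-155 -240 0 0.6 0" --pt "-180 -280 0 0.75 0" --pt "-205 -315 0 0.9 0" --pt "-223 -336 0 1.0 0" --pt "-223 -336 0 1.136 0" --pt "-223 -336 0 1.136 0" --pt "-223 -336 0 1.136 0"

```text
t: 2.6
tool_pos: [0.5874, -0.052, 0.4051]
eef_rot: [2.213, 2.23, 0.0]
wrist_force: [-0.7, 0.0, 0.6]
width: 0.0858
gripper_force: 0.0
```

Run:
```python
from h import *
s,c=snap("w2"); print(s["t"],s["tool_pos"],yaw(s),s["joints"],s["dq"].max())
im=cv2.imread("pics/w2.png"); im=np.clip(255*(im/255.)**.7,0,255).astype(np.uint8); cv2.imwrite("pics/w2.png",im)
```

```text
2.6 [ 0.58742653 -0.05203977  0.40507597] 1.5786407864065348 [-1.89643091e-01  4.43331504e-01  1.43499896e+00  1.81837692e-04
  1.26307024e+00 -1.97542597e-01] 0.008308410955883862
```

View pics/w2.png

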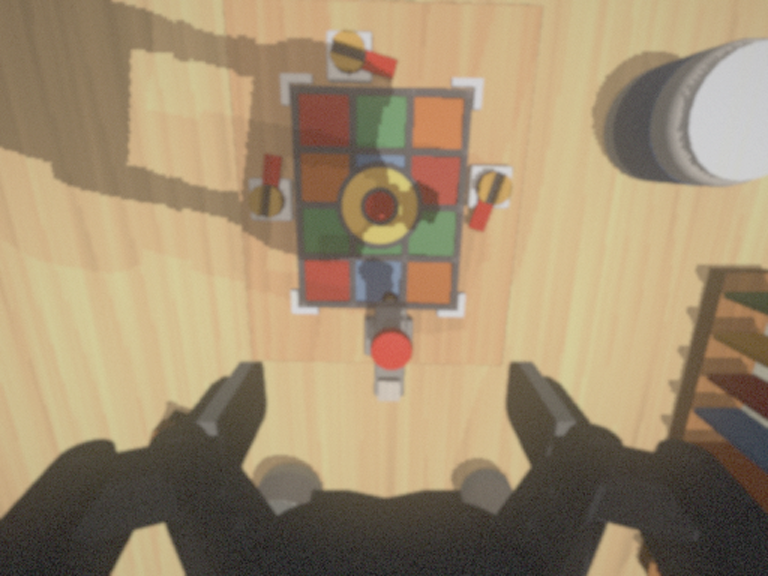

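Crop c2 (t=0) shows the purple decoy upright on its blade, next to the stand. Wrist view 2 shows the clips:
- Clip c has its screw at (348,50) and its tongue pointing right.
- Clip a is at (266,198) with its tongue up.
- Clip b is at (492,190) with its tongue down.
- The gauge cap is at (391,350).

I check numerically whether the purple driver moved.

Run:
```python
from h import *
from workcell import vision
_,d=pickle.load(open("d0.pkl","rb"))
n={k:vision.camera(k) for k in("scene","side")}; pickle.dump(n,open("d1.pkl","wb"))
for k in n:
    print(k,[(x[0],x[1]) for x in blobs(n[k]["img"],(125,80,40),(160,255,255),8)[1]],[(x[0],x[1]) for x in blobs(d[k]["img"],(125,80,40),(160,255,255),8)[1]])
# clips in wrist view
s,c=pickle.load(open("w2.pkl","rb")); img=c["img"]
for nm,lo,hi in [("brass",(18,110,40),(30,255,255)),("red",(0,170,60),(5,255,255))]:
    print(nm,[(b[0],b[1][4],b[1][:4]) for b in blobs(img,lo,hi,20)[1]])
L=dict(a=((266,200),(272,170)),b=((494,188),(481,217)),c=((348,51),(381,65)))
for k,(p,q) in L.items():
    P=onz(c,np.array(p)/1.5,.045,s);Q=onz(c,np.array(q)/1.5,.032,s);print(k,P.round(4),Q.round(4))
print("cap",onz(c,np.array((391,349))/1.5,.150,s))
C=np.array([onz(c,np.array(p)/1.5,.028,s) for p in [(293,87),(471,87),(463,308),(299,307)]]);print(C.round(4),C.mean(0))
```

```text
scene [([366.1, 285.0], [353, 276, 29, 20, 386])] [([352.4, 267.3], [343, 252, 21, 31, 346])]
side [([191.9, 141.1], [185, 132, 15, 20, 154])] [([196.3, 137.2], [192, 134, 10, 7, 50]), ([198.4, 152.6], [193, 150, 11, 5, 25])]
brass [([91.0, 2.8], 21, [89, 0, 6, 8]), ([98.7, 6.4], 29, [95, 0, 7, 15]), ([137.4, 12.1], 143, [131, 0, 14, 27]), ([172.6, 5.1], 21, [172, 0, 3, 11]), ([231.5, 15.7], 327, [219, 0, 24, 33]), ([310.2, 21.7], 270, [304, 0, 15, 50]), ([335.0, 35.3], 1129, [320, 0, 30, 77]), ([361.0, 47.7], 545, [352, 0, 20, 100]), ([372.7, 39.2], 394, [363, 0, 18, 100]), ([395.9, 51.3], 483, [387, 0, 18, 98]), ([449.3, 11.2], 72, [445, 0, 10, 28]), ([497.2, 4.9], 77, [490, 0, 15, 12]), ([254.9, 17.4], 155, [248, 2, 11, 33]), ([264.2, 18.9], 152, [261, 3, 7, 35]), ([468.0, 5.0], 31, [465, 2, 8, 7]), ([465.2, 17.5], 51, [462, 9, 9, 21]), ([114.2, 13.6], 28, [109, 10, 13, 8]), ([416.6, 17.9], 47, [412, 10, 9, 16]), ([86.4, 15.4], 21, [82, 12, 10, 9]), ([173.6, 21.1], 29, [172, 13, 4, 16]), ([413.6, 39.3], 101, [404, 26, 23, 25]), ([93.3, 64.1], 376, [80, 30, 24, 86]), ([125.7, 38.7]
[... 2684 characters left out ...]
, [416, 368, 15, 16])]
red [([253.1, 42.2], 202, [243, 35, 21, 16]), ([209.1, 80.2], 24, [206, 77, 7, 7]), ([181.9, 113.3], 94, [177, 105, 10, 17]), ([290.8, 117.6], 274, [276, 105, 29, 29]), ([247.6, 136.0], 30, [245, 131, 9, 12]), ([319.9, 143.7], 165, [313, 135, 15, 18]), ([217.7, 186.3], 653, [204, 174, 28, 26]), ([260.5, 232.9], 517, [248, 221, 26, 25])]
a [ 0.4937 -0.0079  0.045 ] [0.4966 0.0144 0.032 ]
b [0.6716 0.0028 0.045 ] [ 0.6662 -0.0213  0.032 ]
c [0.5599 0.0965 0.045 ] [0.5832 0.0903 0.032 ]
cap [ 0.59142412 -0.08468706  0.15      ]
[[ 0.516   0.0755  0.028 ]
 [ 0.6519  0.0767  0.028 ]
 [ 0.6574 -0.1026  0.028 ]
 [ 0.5111 -0.103   0.028 ]] [ 0.58409807 -0.0133851   0.028     ]
```

The purple driver has moved by itself and the arm never went near it. I look at it now.

Run:
```python
from h import *
d=pickle.load(open("d1.pkl","rb"))
a=d["scene"]["img"][240:345,325:415]; b=d["side"]["img"][110:175,165:225]
a=cv2.resize(a,(400,467),interpolation=3); b=cv2.resize(b,(400,433),interpolation=3)
b=cv2.copyMakeBorder(b,0,34,0,0,0)
im=np.hstack([a,b]); im=np.clip(255*(im/255.)**.7,0,255).astype(np.uint8); cv2.imwrite("pics/c3.png",im[:,:,::-1])
```

```text
(no output)
```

View pics/c3.png

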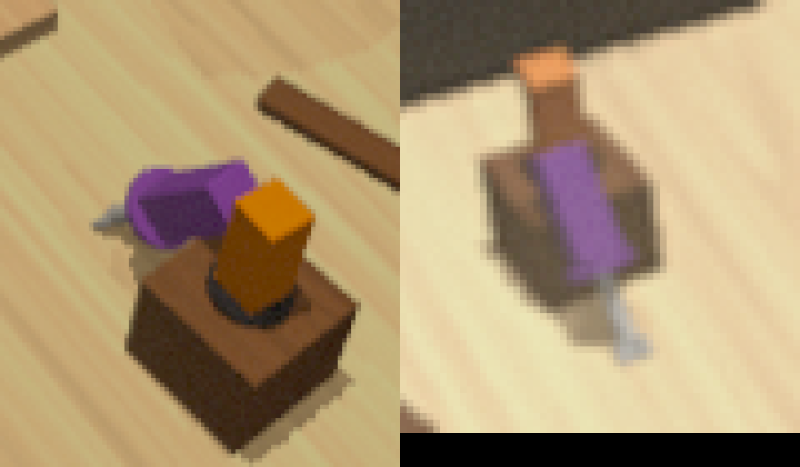

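Run:
```python
from h import *
d=pickle.load(open("d1.pkl","rb")); s,c=pickle.load(open("w1.pkl","rb"))
W=lambda p:ray(c,np.array(p)/5.5+[175,115],s)
S=lambda p:ray(d["side"],np.array([p[0]-400,p[1]])/6.667+[165,110])
C=lambda p:ray(d["scene"],np.array(p)/4.444+[325,240])
for n,r in dict(pxend=[W((362,382)),S((590,143))],mxend=[W((308,262)),S((540,155))],fl=[W((165,380)),S((600,270)),C((150,207))],tip=[S((630,350)),C((95,228))],oran=[W((450,380)),S((545,65)),C((275,208))]).items():
    p,e=tri(r); print(n,p.round(4),np.round(e,4))
s,c=pickle.load(open("w2.pkl","rb"));print(shift(s,[.522,.3457,.40]))
```

```text
pxend [0.5303 0.3244 0.0843] [0.0042 0.0042]
mxend [0.5037 0.3256 0.0855] [0.0037 0.0037]
fl [0.5181 0.2764 0.0393] [0.0011 0.0017 0.0025]
tip [ 0.5249  0.2535 -0.0006] [0.0047 0.0047]
oran [0.5228 0.3454 0.1246] [0.0002 0.0003 0.0005]
[398.2 -62.3   5.1]
```

c3 shows the purple decoy toppled and leaning on the stand against the orange handle. Its end is near (0.517,0.325,0.085). I grip the orange handle high on its ±x faces and lift straight up.

Call:
servo_tool --pt "50 -10 0 0.035 0" --pt "100 -20 0 0.07 0" --pt "150 -30 0 0.07 0" --pt "200 -40 0 0.07 0" --pt "250 -50 0 0.07 0" --pt "300 -60 0 0.07 0" --pt "350 -62 0 0.07 0" --pt "385 -62 20 0.07 0" --pt "398 -62 60 0.07 0" --pt "398 -62 100 0.07 0" --pt "398 -62 100 0.07 0" --pt "398 -62 100 0.07 0"

```text
t: 3.95
tool_pos: [0.5245, 0.3452, 0.3053]
eef_rot: [-2.293, -2.147, 0.001]
wrist_force: [-0.2, -0.2, 0.3]
width: 0.0851
gripper_force: 0.0
```

Run:
```python
from h import *
s,c=snap("w3"); print(s["t"],s["tool_pos"],yaw(s))
print(shift(s,[.5225,.3457,.263]))
```

```text
3.95 [0.52453574 0.34515798 0.30530347] 1.5051704450261858
[ 0.4 -2.  42.3]
```

Call:
servo_tool --pt "0 -2 21 0 0" --pt "0 -2 42 0 0" --pt "0 -2 42 0 0.5" --pt "0 -2 42 0 0.8" --pt "0 -2 42 0 1" --pt "0 -2 42 0 1" --pt "0 -2 42 0 1" --pt "0 -2 42 0 1" --grip_force 80

```text
t: 4.8
tool_pos: [0.523, 0.3453, 0.2643]
eef_rot: [2.294, 2.145, 0.003]
wrist_force: [-2.1, -0.8, 12.4]
width: 0.0251
gripper_force: 78.7
```

Call:
servo_tool --pt "0 0 -10 0 1" --pt "0 0 -25 0 1" --pt "0 0 -45 0 1" --pt "0 0 -70 0 1" --pt "0 0 -100 0 1" --pt "0 0 -130 0 1" --pt "0 0 -130 0 1"

```text
t: 5.5
tool_pos: [0.5232, 0.3455, 0.3977]
eef_rot: [2.293, 2.145, 0.011]
wrist_force: [1.1, 0.5, -1.3]
width: 0.0249
gripper_force: 78.5
```

Run:
```python
from h import *
from workcell import vision
s,c=snap("w4"); print(s["t"],s["tool_pos"],yaw(s),s["width"],s["wrist_force"])
d={k:vision.camera(k) for k in("scene","side")}; pickle.dump((s,d),open("d2.pkl","wb"))
T=s["tool_pos"]
def crop(k):
    p=proj(d[k],[T[0],T[1]-.02,.12]).astype(int); print(k,p)
    return cv2.resize(d[k]["img"][p[1]-60:p[1]+60,p[0]-40:p[0]+40],(400,600),interpolation=3)
im=np.hstack([crop("scene"),crop("side")]); im=np.clip(255*(im/255.)**.65,0,255).astype(np.uint8); cv2.imwrite("pics/c4.png",im[:,:,::-1])
```

```text
5.5 [0.52323452 0.34547735 0.39768116] 1.5039151509387236 0.02490169678018129 [ 1.06016264  0.54580252 -1.30795145]
scene [379 281]
side [189 123]
```

View pics/c4.png

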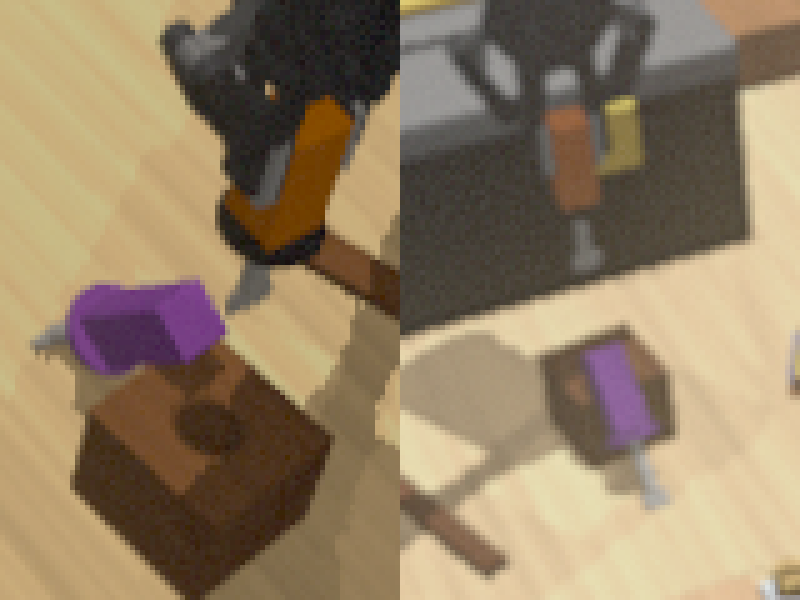

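The crop shows the orange driver held with its blade broadside along world x, which is the tool's closing axis. The stand hole is open and the purple decoy rests on the stand's edge. Next I rectify small patches around the three screws numerically.

```bash
cat >> h.py <<'E'
def rect(c,s,p0,z,half=.022,n=45):
    g=np.linspace(-half,half,n); M=np.zeros((n,n,2),np.float32)
    for i,y in enumerate(g[::-1]):
        for j,x in enumerate(g): M[i,j]=proj(c,[p0[0]+x,p0[1]+y,z],s)
    return cv2.remap(c["img"],M[...,0],M[...,1],cv2.INTER_LINEAR)
def asc(im):
    h=cv2.cvtColor(im,cv2.COLOR_RGB2HSV).astype(int)
    for r in h: print("".join("R" if (a<6 or a>174) and b>150 and v>50 else "#" if v<62 else "b" if b>125 else "." for a,b,v in r))
E
python3 - <<'E'
from h import *
s,c=pickle.load(open("w2.pkl","rb"))
for p in [(.4937,-.0079),(.6716,.0028),(.5599,.0965)]:
    print(p); asc(rect(c,s,p,.045))
s,d=pickle.load(open("d2.pkl","rb"))
a=proj(d["scene"],[s["tool_pos"][0],s["tool_pos"][1]-.02,.12]).astype(int); b=proj(d["side"],[s["tool_pos"][0],s["tool_pos"][1]-.02,.12]).astype(int)
print(tri([ray(d["scene"],np.array((250,298))/5+a-[40,60]),ray(d["side"],np.array((185,270))/5+b-[40,60])]))
print(Tt(s)@[0,0,.254,1])
E
```

```text
(0.4937, -0.0079)
....bb..............bbbRRRRRRRRRRRbbb........
....bb..............bbbRRRRRRRRRRbbb.b.......
.....bb.............bbRbRRRRRRRRRbbb.........
...................bbbbRRRRRRRRRRbb..........
....................bbbRRRRRRRRRRbb..........
..bbb................bRRRRRRRRRRRb...........
..b..b...............bRbRRRRRRRRR............
.....................bRRRbRRRRRRb............
.....b...............bRbRbRRRRRRb............
.....................bbbbbbRRRRR.............
.....................bbbbbbbbbRb.............
....bb...............b....bbbbbb.............
....b..............b...##.bbbbb..............
....b..........bbbbb..###.bbbbb..............
....bb........bbbbbb..###bbbbbbb.............
.............bbbbbbb.####.bbbbbbb............
...........bbbbbbbbbb###..bbbbbbb............
.bbb...bb.bbbbbbbbbb..##.bbbbbbbbb...........
.bb.....bbbbbbbbbbbb.###..bbbbbbbb...........
........bbbbbbbbbbbb.###.bbbbbbbbb...........
........bbbbbbbbbbb..###.bbbbbbbbbb..........
.......bbbbbbbbbbbb..##..bbbbbbbbbb..........
.......bbbbbbbbbbbb.###..bbbbbbbbbb..........
........bbbbbbbbbb..###.
[... 4625 characters left out ...]
..bbbbbbbbbbbb....bbRRRRRRRRRR
.bb................bbbbbbbb..........bbRRRRRR
..b....................................bbbbbR
........................................bbbbb
.........................................bbbb
..b........................................bb
..b........................................b.
b.b..........................................
b..b.......................................bb
...b.........................................
.............................................
.............................................
(array([0.51987344, 0.3425004 , 0.13901141]), [np.float64(0.0008699130265982951), np.float64(0.0008699130265984128)])
[0.52481798 0.34632756 0.14368752 1.        ]
```

```bash
cat >> h.py <<'E'
def go(s,p,toolyaw): # p = wanted tip (m), tip .254 ahead of TCP
    T=Tt(s); tip=T[:3,3]+T[:3,:3]@[0,0,.254]
    w=(np.radians(toolyaw)-yaw(s)+np.pi)%(2*np.pi)-np.pi
    print("shift",(T[:3,:3].T@(np.array(p)-tip)*1000).round(1),"turn",round(-w,3))
E
python3 - <<'E'
from h import *
from workcell import ctrl
s=ctrl.get_state(); go(s,[.4925,-.0084,.075],169.6); print(s["joints"])
E
```

```text
shift [-354.5   -6.    63.6] turn -1.456
[4.88261612e-01 5.06250301e-01 1.35823091e+00 4.24238420e-06
 1.27753571e+00 5.55240347e-01]
```

Call:
servo_tool --pt "-40 0 0 -0.14 1" --pt "-85 0 0 -0.28 1" --pt "-130 0 0 -0.42 1" --pt "-175 0 0 -0.56 1" --pt "-220 -2 0 -0.7 1" --pt "-265 -4 0 -0.84 1" --pt "-310 -6 0 -0.98 1" --pt "-354 -6 0 -1.12 1" --pt "-354 -6 20 -1.26 1" --pt "-354 -6 40 -1.4 1" --pt "-354 -6 63 -1.456 1" --pt "-354 -6 63 -1.456 1"

```text
t: 6.85
tool_pos: [0.4918, -0.0078, 0.3268]
eef_rot: [-0.283, -3.123, -0.0]
wrist_force: [-0.1, 0.1, -1.4]
width: 0.0251
gripper_force: 78.6
```

Run:
```python
from h import *
s,c=snap("w5"); print(s["t"],s["tool_pos"],np.degrees(yaw(s)),s["width"],s["gripper_force"])
T=Tt(s); tip=(T@[0,0,.254,1])[:3]; print("tip pred",tip.round(4),"px",proj(c,tip,s).round(1),"clip px",proj(c,[.4925,-.0084,.045],s).round(1))
im=c["img"][150:250,200:315]; cv2.imwrite("pics/c5.png",cv2.resize(np.clip(255*(im[:,:,::-1]/255.)**.6,0,255).astype(np.uint8),None,fx=6,fy=6,interpolation=3))
```

```text
6.85 [ 0.49175616 -0.00779802  0.32680832] 169.64719998086525 0.025074432914143987 78.57008814811707
tip pred [ 0.4902 -0.0076  0.0728] px [257.3 198.4] clip px [256.9 191.7]
```

View pics/c5.png

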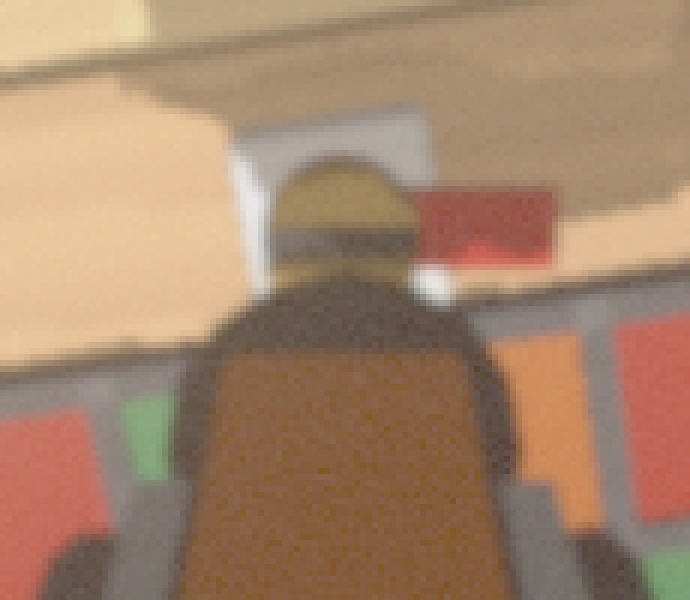

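The crop shows the screw slot horizontal, so it is parallel to the tool's y axis and the yaw is aligned. Its centre is at (345,243), which maps to image pixel (257.5,190.5), in line with the tool axis. The flange hides the blade tip.

Run:
```python
from h import *
from workcell import ctrl
s=ctrl.get_state(); go(s,[.4918,-.0084,.039],169.6)
```

```text
shift [-0.9 -0.7 35.3] turn -0.002
```

Call:
servo_tool --pt "-1 -1 10 0 1" --pt "-1 -1 20 0 1" --pt "-1 -1 24 0 1" --pt "-1 -1 27 0 1" --pt "-1 -1 30 0 1" --pt "-1 -1 32 0 1" --pt "-1 -1 33 0 1" --pt "-1 -1 34 0 1" --pt "-1 -1 34 0 1"

```text
t: 7.8
tool_pos: [0.4938, -0.0089, 0.2957]
eef_rot: [0.285, 3.129, 0.0]
wrist_force: [-0.2, 0.0, -1.1]
width: 0.0254
gripper_force: 78.6
```

Call:
servo_tool --pt "0 0 1 0 1" --pt "0 0 2 0 1" --pt "0 0 2 0 1" --pt "0 0 2 0 1"

```text
t: 8.2
tool_pos: [0.4936, -0.0089, 0.2936]
eef_rot: [-0.285, -3.128, -0.0]
wrist_force: [-1.9, -0.3, -2.2]
width: 0.025
gripper_force: 78.7
```

Run:
```python
from h import *
from workcell import ctrl
s=ctrl.get_state(); T=Tt(s); print(s["t"],(T@[0,0,.254,1])[:3],s["wrist_force"],s["ft_torque"],np.degrees(yaw(s)),s["joints"])
```

```text
8.2 [ 0.49349104 -0.00884903  0.03958945] [-1.9126187  -0.27548523 -2.2002861 ] [0.08282305 0.31427002 0.00133953] 169.58536332748824 [-1.38976010e-01  4.64468970e-01  1.79214289e+00 -2.66091109e-06
  8.85457477e-01 -1.52800096e+00]
```

Call:
servo_tool --pt "1 0 0 0.1 1" --pt "1 0 0 0.24 1" --pt "1 0 0 0.38 1" --pt "1 0 0 0.52 1" --pt "1 0 0 0.66 1" --pt "1 0 0 0.8 1" --pt "1 0 0 0.94 1" --pt "1 0 0 1.08 1" --pt "1 0 0 1.22 1" --pt "1 0 0 1.36 1" --pt "1 0 0 1.5 1" --pt "1 0 0 1.5 1"

```text
t: 9.4
tool_pos: [0.4926, -0.0087, 0.2936]
eef_rot: [-2.344, -2.091, 0.001]
wrist_force: [-2.5, 0.5, -1.7]
width: 0.0251
gripper_force: 78.7
```

```bash
cat > st.py <<'E'
from h import *
from workcell import ctrl
s=ctrl.get_state(); T=Tt(s); print(s["t"],"tip",(T@[0,0,.254,1])[:3].round(4),"F",s["wrist_force"].round(1),"M",s["ft_torque"].round(2),"yaw",np.degrees(yaw(s)).round(1),"J6",s["joints"][5].round(3),s["width"].round(4))
E
python3 st.py
```

```text
Traceback (most recent call last):
  File "st.py", line 3, in <module>
    s=ctrl.get_state(); T=Tt(s); print(s["t"],"tip",(T@[0,0,.254,1])[:3].round(4),"F",s["wrist_force"].round(1),"M",s["ft_torque"].round(2),"yaw",np.degrees(yaw(s)).round(1),"J6",s["joints"][5].round(3),s["width"].round(4))
                                                                                                                                                                                                           ^^^^^^^^^^^^^^^^
AttributeError: 'float' object has no attribute 'round'
```

Call:
servo_tool --pt "0 0 0 0.06 1" --pt "0 0 0 0.12 1" --pt "0 0 0 0.18 1" --pt "0 0 0 0.18 1"

```text
t: 9.8
tool_pos: [0.4926, -0.0087, 0.2936]
eef_rot: [-2.517, -1.88, 0.001]
wrist_force: [-1.8, -0.1, -2.2]
width: 0.0248
gripper_force: 78.7
```

```bash
sed -i 's/,s\["width"\].round(4)//' st.py; python3 st.py
```

```text
9.8 tip [ 0.4925 -0.0087  0.0396] F [-1.8 -0.1 -2.2] M [0.07 0.48 0.07] yaw 73.5 J6 0.149
```

Call:
servo_tool --pt "0 0 0 0.05 1" --pt "0 0 0 0.1 1" --pt "0 0 0 0.1 1"

```text
t: 10.1
tool_pos: [0.4927, -0.0087, 0.2937]
eef_rot: [-2.608, -1.752, 0.0]
wrist_force: [-2.1, 0.3, -0.3]
width: 0.0252
gripper_force: 78.9
```

```bash
python3 st.py
```

```text
10.1 tip [ 0.4927 -0.0087  0.0397] F [-2.1  0.3 -0.3] M [0.12 0.57 0.29] yaw 67.8 J6 0.249
```

Call:
servo_tool --pt "0 0 0 -0.12 1" --pt "0 0 -10 -0.12 1" --pt "0 0 -30 -0.12 1" --pt "0 0 -60 -0.12 1" --pt "0 0 -60 -0.12 1"

```text
t: 10.6
tool_pos: [0.4938, -0.0088, 0.3574]
eef_rot: [2.498, 1.898, 0.007]
wrist_force: [-0.3, -0.5, -3.0]
width: 0.0252
gripper_force: 79.0
```

```bash
python3 st.py
python3 - <<'E'
from h import *
s,c=snap("w6"); go(s,[.6716,.0028,.075],163)
print("a"); 
asc(rect(c,s,(.4925,-.0087),.034,.05,41))
E
```

```text
10.6 tip [ 0.4954 -0.009   0.1034] F [-0.3 -0.5 -3. ] M [ 0.04 -0.    0.02] yaw 74.4 J6 0.133
shift [ 58.6 166.4  29.5] turn -1.546
a
..............b................RRRRRRRRRR
.......................b.......RRRRRRRRRR
........................b......RRRRRRRRRR
.........................b...............
.........................................
.................b.......b...............
.................b.....b..b....bbbbbbbbbb
...............................bbbbbbbbbb
....................b..........bbbbbbbbbb
.................b......b......bbbbbbbbbb
...............................bbbbbbbbbb
...............................bbbbbbbbbb
...............................bbbbbbbbbb
...............................bbbbbbbbbb
...............................bbbbbbbbbb
...............................bbbbbbbbbb
...................bbb.........bbbbbbbbbb
.................bbbbbbb......bbbbbbbbbbb
................bbbbbbbbbbRRRRRRRRbbbbbbb
................bbbbbbbbbbRRRRRRRRRbbbbbb
.........................RRRRRRRRRR......
.........................RRRRRRRRRR......
................bbbb....bRRRRRRRRRR......
................bbbbbbbb...bbbbbbb.......
................bbbbbbbb.................
.................bbbbbb..................
.................bbbbb...................
.................bbbbb...................
..........bbb............................
..................##...b.................
..............########...................
...............#.#######.b...............
.........bbb....#########.b..............
.........bbbbbbbb.########...............
........bbbbbbbbbbbb.######..............
.......bbbbbbbbbbbbbbbbbb###.............
.......bbbbbbbbbbbbbbbbbbb.#.............
......bbbbbbbbbbbbbbbbbbbbb##............
......bbbbbbbbbbbbbbbbbbbbb##............
.....bbbbbbbbbbbbbbbbbbbbbb##............
.....bbbbbbbbbbbbbbbbbbbbbb##.bRRRRRRRRRR
```

Call:
servo_tool --pt "15 45 0 -0.14 1" --pt "30 90 0 -0.28 1" --pt "45 130 0 -0.42 1" --pt "58 166 0 -0.56 1" --pt "58 166 0 -0.7 1" --pt "58 166 0 -0.84 1" --pt "58 166 0 -0.98 1" --pt "58 166 5 -1.12 1" --pt "58 166 10 -1.26 1" --pt "58 166 20 -1.4 1" --pt "58 166 29 -1.546 1" --pt "58 166 29 -1.546 1"

```text
t: 11.85
tool_pos: [0.6678, 0.0027, 0.3228]
eef_rot: [-0.458, -3.105, 0.0]
wrist_force: [0.7, -0.8, -1.5]
width: 0.0253
gripper_force: 79.1
```

```bash
python3 st.py
python3 - <<'E'
from h import *
s,c=snap("w7"); print(proj(c,[.6716,.0028,.045],s).round(1)); asc(c["img"][165:215,225:300])
go(s,[.6716,.0028,.040],163)
E
```

```text
11.85 tip [0.667  0.0028 0.0688] F [ 0.7 -0.8 -1.5] M [-0.04 -0.02 -0.03] yaw 163.2 J6 -1.363
[258.6 194.8]
...........bbbbbbbbbRbbRbRbbb..............................b....b......bb..
...........bbbbbbbRRbbbbb........................................b...b..b..
............bbbbbbRbRb..................................bb.................
.............bbbbbb.................................b.bb.....b...bb.b...bb.
..............bb................................b.........b...b.b..........
......................................................b......b....bb.b.....
...............................................................b.....bb....
.................................................................b........b
..................................................................b..b.b...
.................................................................bb........
....................................................b........b...bbb.......
...................................................b.........bb............
....................................................b.........b............
....
[... 2141 characters left out ...]
..........................#...........b.b.................
........................................................bb.................
..............bb.bbbbbb.bb.bb.b..bbbb.bbbbbbbbbbbbb.....b..................
......b.....bbbbbbbbbbbbbbbbbbbbbbbbbbbbbbbbbbbbbbbb.......................
...........bbbbbbbbbbbbbbbbbbbbbbbbbbbbbbbbbbbbbbbbbb......................
......b....bbbbbbbbbbbbbbbbbbbbbbbbbbbbbbbbbbbbbbbbbb......................
....bb.....bbbbbbbbbbbbbbbbbbbbbbbbbbbbbbbbbbbbbbbbbbb.....................
..........bbbbbbbbbbbbbbbbbbbbbbbbbbbbbbbbbbbbbbbbbbb......................
...b.......bbbbbbbbbbbbbbbbbbbbbbbbbbbbbbbbbbbbbbbbbbb.....................
shift [-4.5  1.3 28.8] turn 0.004
```

Call:
servo_tool --pt "-2 1 6 0 1" --pt "-4 1 12 0 1" --pt "-5 1 17 0 1" --pt "-5 1 20 0 1" --pt "-5 1 23 0 1" --pt "-5 1 26 0 1" --pt "-5 1 28 0 1" --pt "-5 1 29 0 1" --pt "-5 1 29 0 1"

```text
t: 12.8
tool_pos: [0.6733, 0.0022, 0.2956]
eef_rot: [-0.463, -3.107, 0.0]
wrist_force: [0.2, 1.0, -0.5]
width: 0.0249
gripper_force: 79.1
```

```bash
python3 st.py
```

```text
12.8 tip [0.6732 0.0022 0.0416] F [ 0.2  1.  -0.5] M [-0.01 -0.07 -0.01] yaw 163.0 J6 -1.36
```

Call:
servo_tool --pt "1 0 1 0 1" --pt "1 0 2 0.1 1" --pt "1 0 2 0.24 1" --pt "1 0 2 0.38 1" --pt "1 0 2 0.52 1" --pt "1 0 2 0.66 1" --pt "1 0 2 0.8 1" --pt "1 0 2 0.94 1" --pt "1 0 2 1.08 1" --pt "1 0 2 1.22 1" --pt "1 0 2 1.36 1" --pt "1 0 2 1.46 1"

```text
t: 14.0
tool_pos: [0.6721, 0.0028, 0.2936]
eef_rot: [-2.422, -2.0, 0.0]
wrist_force: [-1.1, 2.0, -2.0]
width: 0.025
gripper_force: 79.2
```

```bash
python3 st.py
```

```text
14.0 tip [0.6719 0.0029 0.0396] F [-1.1  2.  -2. ] M [0.36 0.32 0.04] yaw 79.1 J6 0.106
```

Call:
servo_tool --pt "0 0 0 0.05 1" --pt "0 0 0 0.1 1" --pt "0 0 0 0.13 1" --pt "0 0 0 0.13 1"

```text
t: 14.4
tool_pos: [0.6722, 0.0027, 0.2936]
eef_rot: [-2.542, -1.845, 0.0]
wrist_force: [-2.5, 2.8, -1.4]
width: 0.025
gripper_force: 79.3
```

```bash
python3 st.py
```

```text
14.4 tip [0.672  0.0028 0.0396] F [-2.5  2.8 -1.4] M [0.51 0.49 0.15] yaw 71.9 J6 0.23
```

Call:
servo_tool --pt "0 0 0 0.04 1" --pt "0 0 0 0.08 1" --pt "0 0 0 0.08 1"

```text
t: 14.7
tool_pos: [0.6722, 0.0027, 0.2937]
eef_rot: [-2.613, -1.743, 0.0]
wrist_force: [-2.3, 2.6, 0.3]
width: 0.025
gripper_force: 79.5
```

```bash
python3 st.py
```

```text
14.7 tip [0.6721 0.0028 0.0397] F [-2.3  2.6  0.3] M [0.74 0.5  0.29] yaw 67.4 J6 0.31
```

Call:
servo_tool --pt "0 0 0 -0.12 1" --pt "0 0 -10 -0.12 1" --pt "0 0 -30 -0.12 1" --pt "0 0 -60 -0.12 1" --pt "0 0 -60 -0.12 1"

```text
t: 15.2
tool_pos: [0.6735, 0.0023, 0.3586]
eef_rot: [2.503, 1.89, 0.008]
wrist_force: [0.2, 0.2, -1.6]
width: 0.0252
gripper_force: 79.4
```

```bash
python3 st.py
python3 - <<'E'
from h import *
s,c=snap("w8"); go(s,[.5592,.0969,.070],77.5)
asc(rect(c,s,(.6716,.0028),.034,.045,37)[10:28])
E
```

```text
15.2 tip [0.6754 0.0021 0.1046] F [ 0.2  0.2 -1.6] M [-0.07 -0.   -0.01] yaw 74.1 J6 0.192
shift [  59.4 -138.    33.7] turn -0.059
RRRRRRRbR............................
RRbRbbRRb............................
RRbRRbbRR............................
RbRRRRRRb............................
RRRRbRRbb........bbbb................
RRRRRRRRRbbb...bbbbbbb...............
RbRRRRRRRbRRRbbbbbbbbbb..............
RRRRRRRRRRRRRbbbbbbbbbb......b.......
RRRRRRRRRRRRRb.......................
RRRRRRRRRRRRRb.......................
RRRRRRRRRRRRbbbbbbb.bb...............
RbRRRRRRR.....bbbbbbbbb..............
bbRRbRRRb......bbbbbbb...............
................bbbbb................
................bbbbb................
............bb.bbbbb.................
..................bb.................
..........######.............b.......
```

Clip b's tongue now points square over the panel. On to clip c.

Call:
servo_tool --pt "20 -46 0 -0.03 1" --pt "40 -92 0 -0.06 1" --pt "59 -138 0 -0.06 1" --pt "59 -138 15 -0.06 1" --pt "59 -138 33 -0.06 1" --pt "59 -138 33 -0.06 1" --pt "59 -138 33 -0.06 1"

```text
t: 15.95
tool_pos: [0.5557, 0.0967, 0.3207]
eef_rot: [-2.448, -1.969, 0.001]
wrist_force: [1.1, 0.2, -1.5]
width: 0.0255
gripper_force: 79.7
```

```bash
python3 st.py
python3 - <<'E'
from h import *
s,c=snap("w9"); print(proj(c,[.5592,.0969,.045],s).round(1)); asc(c["img"][170:205,225:300])
go(s,[.5592,.0969,.040],77.5)
E
```

```text
15.95 tip [0.5555 0.0966 0.0667] F [ 1.1  0.2 -1.5] M [-0.   -0.03  0.01] yaw 77.6 J6 0.282
[260.4 189.9]
.......................................................b.b........b......b.
..b..........................................................b..bbb...b....
......b...............................................b....b....bbb....bb.b
b.............................................................bbbbb...b..bb
......b..............................................bbbb.b...b.bb.....bbbb
.................................bbbbb................b...bb.bbbbb......bbb
......b.......................bbbbbbbbbbb................b.....b...........
b............................bbbbbbbbbbbbb.........................b.b.b..b
b....bb....................bbbbbbbbbbbbbbbbb...........b..................b
.........b................bbbbbbbbbbbbbbbbbb.........b.bbb.bbbb.......b....
...bb..b..bb.b...........bbbbbbbbbbbbbbbbbbbb.......bbbbbbbbbbbbbbbbbbbbbbb
.........................bbbbbbbbbbbbbbbbbbbbbb.bbRbRRRRbRRRRRbRbbbbbbbbbbb
..........b.............bbbbbbbbbbbbbbbbbbbbbbbbbRRRRRRRRRRRRRRRRRRRRRbbbbb
......
[... 999 characters left out ...]
........bbbbb...b...bbbbbbbbb...........bbbbbb.bbbbbbb....
...............b.........bb.##########bbbbbbbb.............................
.......................##################bbbb..............................
....................########################...............................
...................###########################.............................
.................###################################.......................
................####################################.......................
...............#####################################.......................
............#########################################......................
shift [ 1.1  3.6 26.7] turn 0.002
```

Call:
servo_tool --pt "1 2 6 0 1" --pt "2 4 12 0 1" --pt "2 4 16 0 1" --pt "2 4 19 0 1" --pt "2 4 22 0 1" --pt "2 4 25 0 1" --pt "2 4 27 0 1" --pt "2 4 27 0 1" --pt "2 4 28 0 1"

```text
t: 16.9
tool_pos: [0.5599, 0.0979, 0.2928]
eef_rot: [2.447, 1.97, 0.0]
wrist_force: [-0.6, 0.2, -1.8]
width: 0.0251
gripper_force: 79.7
```

```bash
python3 st.py
```

```text
16.9 tip [0.56   0.0979 0.0388] F [-0.6  0.2 -1.8] M [0.   0.01 0.02] yaw 77.7 J6 0.283
```

Call:
servo_tool --pt "0 0 0 0.1 1" --pt "0 0 0 0.24 1" --pt "0 0 0 0.38 1" --pt "0 0 0 0.52 1" --pt "0 0 0 0.66 1" --pt "0 0 0 0.8 1" --pt "0 0 0 0.94 1" --pt "0 0 0 1.08 1" --pt "0 0 0 1.22 1" --pt "0 0 0 1.36 1" --pt "0 0 0 1.5 1" --pt "0 0 0 1.55 1"

```text
t: 18.1
tool_pos: [0.5594, 0.0976, 0.2926]
eef_rot: [3.125, -0.313, -0.002]
wrist_force: [-3.8, -3.3, 0.3]
width: 0.0251
gripper_force: 79.9
```

```bash
python3 st.py
```

```text
18.1 tip [0.559  0.0974 0.0386] F [-3.8 -3.3  0.3] M [-1.02  0.89  0.06] yaw -11.4 J6 1.839
```

Call:
servo_tool --pt "0 0 0 0.05 1" --pt "0 0 0 0.1 1" --pt "0 0 0 0.15 1" --pt "0 0 0 0.2 1" --pt "0 0 0 0.2 1"

```text
t: 18.6
tool_pos: [0.5593, 0.0976, 0.2927]
eef_rot: [3.079, -0.617, -0.002]
wrist_force: [-3.8, -4.0, 0.7]
width: 0.025
gripper_force: 80.2
```

```bash
python3 st.py
```

```text
18.6 tip [0.559  0.0974 0.0387] F [-3.8 -4.   0.7] M [-0.83  0.99  0.41] yaw -22.7 J6 2.035
```

Call:
servo_tool --pt "0 0 0 -0.12 1" --pt "0 0 -10 -0.12 1" --pt "0 0 -30 -0.2 1" --pt "0 0 -70 -0.3 1" --pt "0 0 -110 -0.4 1" --pt "0 0 -110 -0.4 1"

```text
t: 19.2
tool_pos: [0.561, 0.098, 0.4087]
eef_rot: [-3.141, -0.009, -0.015]
wrist_force: [0.1, 0.8, -2.1]
width: 0.0249
gripper_force: 79.8
```

```bash
python3 st.py
python3 - <<'E'
from h import *
from workcell import vision
s,d=pickle.load(open("d2.pkl","rb")); a=np.array([379,281])-[40,60]; b=np.array([189,123])-[40,60]
C=lambda p:np.array(p)/5+a; S=lambda p:(np.array(p)-[400,0])/5+b
print("top mid",tri([ray(d["scene"],C((172,300))),ray(d["side"],S((608,347)))]))
for z in(.06,.065,.07,.075): print(z,onz(d["scene"],C((203,346)),z).round(4))
print("hole",onz(d["scene"],C((210,427)),.06).round(4))
n={k:vision.camera(k) for k in("scene","side")}; pickle.dump(n,open("d3.pkl","wb"))
for k in n: print([blobs(q["img"],(125,80,40),(160,255,255),20)[1] for q in (d[k],n[k])])
s,c=snap("w10"); go(s,[.5225,.3455,.14],74)
asc(rect(c,s,(.5592,.0975),.034,.045,37)[12:37])
E
```

```text
19.2 tip [0.5634 0.0982 0.1547] F [ 0.1  0.8 -2.1] M [0.06 0.02 0.01] yaw 0.3 J6 1.633
top mid (array([0.51931605, 0.30788318, 0.09683639]), [np.float64(1.2172281626930735e-05), np.float64(1.2172281626772915e-05)])
0.06 [0.5012 0.3152 0.06  ]
0.065 [0.5042 0.3174 0.065 ]
0.07 [0.5073 0.3196 0.07  ]
0.075 [0.5103 0.3218 0.075 ]
hole [0.5254 0.3466 0.06  ]
[[([367.0, 285.7], [352, 277, 32, 19, 439])], [([366.9, 285.6], [352, 277, 32, 19, 453])]]
[[([192.4, 141.2], [186, 132, 15, 20, 157])], [([192.6, 141.6], [186, 132, 15, 20, 157])]]
shift [ -37.6 -247.6   10. ] turn -1.289
##..................................b
##...b..bb..........................b
#.##...........b...b................b
#......b......bbb..bbb.....b.........
##.....b.....bbb...bbb...............
##..........bbbbb..bbbb..............
##......b...bbbbb..bbbb..............
##......b...bbbbb..bbbb..............
##.....b.b..bbbbb..bbb...............
##....b.b.....bb...bbb.....b.........
##.............b...bb......b.........
#.........b.....bbbbb................
##........b.....RRRRR..........b...b.
##.............bRRRRR.......b..bb.bbb
##.............bRRRRRb...............
##.............bRRRRR................
#..............bRRRRR................
...bRRRRRRRRRRRRRRRRR................
...bRRRRRRRRRRRRRRRRR................
...bRRRRRRRRRRRRRRRRR................
...bRRRRRRRRRRRRRRRRR................
...bRRRRRRRRRRRRRRb..................
...bRRRRRRRRRRRRRRb..................
...bRRRRRRRRRRRRRR...................
...bRRRRRRRRRRRRRRb..................
```

Run:
```python
from h import *
from workcell import ctrl
go(ctrl.get_state(),[.5225,.3477,.11],88)
```

```text
shift [ -36.6 -249.9   38.8] turn -1.533
```

Call:
servo_tool --pt "-10 -40 -10 -0.14 1" --pt "-18 -85 -10 -0.28 1" --pt "-24 -130 -10 -0.42 1" --pt "-30 -175 -10 -0.56 1" --pt "-34 -215 -10 -0.7 1" --pt "-37 -250 -10 -0.84 1" --pt "-37 -250 0 -0.98 1" --pt "-37 -250 0 -1.12 1" --pt "-37 -250 10 -1.26 1" --pt "-37 -250 20 -1.4 1" --pt "-37 -250 30 -1.533 1" --pt "-37 -250 38 -1.533 1"

```text
t: 20.55
tool_pos: [0.5211, 0.3475, 0.3628]
eef_rot: [-2.255, -2.186, 0.004]
wrist_force: [0.8, -0.6, -0.9]
width: 0.0253
gripper_force: 79.6
```

```bash
python3 st.py
python3 - <<'E'
from h import *
from workcell import ctrl
go(ctrl.get_state(),[.5225,.3477,.075],88)
E
```

```text
20.55 tip [0.5205 0.3472 0.1088] F [ 0.8 -0.6 -0.9] M [ 0.02  0.01 -0.02] yaw 88.2 J6 0.524
shift [ 0.6  2.  33.8] turn 0.004
```

Call:
servo_tool --pt "0 2 15 0 1" --pt "0 2 30 0 1" --pt "0 2 40 0 1" --pt "0 2 40 0 1" --pt "0 2 40 0 1"

```text
t: 21.05
tool_pos: [0.5235, 0.3477, 0.3247]
eef_rot: [-2.259, -2.183, 0.001]
wrist_force: [0.5, 0.6, -1.0]
width: 0.025
gripper_force: 79.6
```

```bash
python3 st.py
```

```text
21.05 tip [0.5234 0.3476 0.0707] F [ 0.5  0.6 -1. ] M [ 0.02  0.03 -0.01] yaw 88.1 J6 0.525
```

Call:
servo_tool --pt "0 -1 8 0 1" --pt "0 -1 16 0 1" --pt "0 -1 24 0 1" --pt "0 -1 30 0 1" --pt "0 -1 30 0 1"

```text
t: 21.55
tool_pos: [0.5222, 0.3475, 0.2935]
eef_rot: [-2.256, -2.185, 0.003]
wrist_force: [0.9, -0.1, -1.2]
width: 0.0251
gripper_force: 79.6
```

Call:
servo_tool --pt "0 0 8 0 1" --pt "0 0 16 0 1" --pt "0 0 22 0 1" --pt "0 0 26 0 1" --pt "0 0 28 0 1" --pt "0 0 29 0 1" --pt "0 0 29 0 1"

```text
t: 22.25
tool_pos: [0.5225, 0.3477, 0.2657]
eef_rot: [2.257, 2.186, 0.0]
wrist_force: [-0.1, 0.1, -0.6]
width: 0.025
gripper_force: 79.6
```

```bash
python3 st.py
```

```text
22.25 tip [0.5225 0.3477 0.0117] F [-0.1  0.1 -0.6] M [-0.01  0.02 -0.01] yaw 88.2 J6 0.524
```

Call:
servo_tool --pt "0 0 1 0 1" --pt "0 0 2 0 1" --pt "0 0 2 0 0.8" --pt "0 0 2 0 0.6" --pt "0 0 2 0 0.4" --pt "0 0 2 0 0.4" --pt "0 0 -5 0 0.4" --pt "0 0 -30 0 0.4" --pt "0 0 -70 0 0.4" --pt "0 0 -110 0 0.4" --pt "0 0 -140 0 0.4" --pt "0 0 -140 0 0.4"

```text
t: 23.45
tool_pos: [0.5231, 0.348, 0.4108]
eef_rot: [2.255, 2.184, 0.012]
wrist_force: [0.6, -0.6, 0.1]
width: 0.0508
gripper_force: 0.0
```

Run:
```python
from h import *
from workcell import vision
s,c=snap("w11"); print(s["t"],s["tool_pos"],s["width"])
d3=pickle.load(open("d3.pkl","rb")); n={k:vision.camera(k) for k in("scene","side")}; pickle.dump(n,open("d4.pkl","wb"))
for k in n: print(k,[blobs(q["img"],(125,80,40),(160,255,255),20)[1] for q in (d3[k],n[k])])
print([b for b in blobs(n["scene"]["img"],(5,180,100),(14,255,255),40)[1] if b[0][0]>350])
p=np.array([.5225,.3477,.126]); print(proj(n["scene"],p),proj(c,p,s))
R_=rect(c,s,p[:2],.126,.03,31); h=cv2.cvtColor(R_,cv2.COLOR_RGB2HSV)
for r in h: print("".join("o" if 4<a<17 and b>150 and v>60 else "P" if 120<a<165 and b>60 else "." for a,b,v in r))
# gauge cap
s2,c2=pickle.load(open("w2.pkl","rb"));
q=pickle.load(open("d0.pkl","rb"))[1]
m=[b for b in blobs(q["side"]["img"],(0,120,70),(8,255,255),10)[1] if abs(b[0][0]-261)<10 and abs(b[0][1]-187)<10]; print(m)
for z in(.146,.150): print(onz(c2,(260.5,232.9),z,s2).round(4))
```

```text
23.45 [0.52305986 0.3480399  0.41076834] 0.050825726610954504
scene [[([366.9, 285.6], [352, 277, 32, 19, 453])], [([365.1, 285.3], [351, 277, 30, 18, 406])]]
side [[([192.6, 141.6], [186, 132, 15, 20, 157])], [([192.7, 142.0], [186, 132, 15, 20, 160])]]
[([383.3, 286.2], [379, 281, 10, 12, 57])]
[388.18607984 287.14885927] [254.11542384 189.63734065]
...............................
............................o..
...........................o...
...........ooooo.o.......o.....
...........oooooooooo..........
...........oooooooooo.....o....
...........oooooooooo..........
..........ooooooooooo..........
..........oooooooooooo...oo....
.........ooooooooooooo.........
.........ooooooooooooo...o.....
.....o....oooooooooooo.........
.........ooooooooooooo.........
........ooooooooooooooo........
.........oooooooooooooo....o...
.........oooooooooooooo........
.........oooooooooooooo.....o..
.........oooooooooooooo........
.........oooooooooooooo........
..........ooooooooooooo........
.......PP.ooooooooooooo........
.......PPP.......ooooo.........
.......PPPPPPPPPP..............
.......PPPPPPPPPPP.............
.......PPPPPPPPPPP.............
.......PPPPPPPPPPP.............
.......PPPPPPPPPPP.............
.......PPPPPPPPPPPP............
.......PPPPPPPPPPPPP...........
.......PPPPPPPPPPPPPP..........
........PPPPPPPPPPPPP..........
[([259.2, 187.8], [251, 182, 15, 12, 110])]
[ 0.5913 -0.0868  0.146 ]
[ 0.5913 -0.0849  0.15  ]
```

Run:
```python
from h import *
from workcell import ctrl
s2,c2=pickle.load(open("w2.pkl","rb")); q=pickle.load(open("d0.pkl","rb"))[1]
p,e=tri([ray(q["scene"],(244.9,167.1)),ray(q["side"],(259.2,187.8)),ray(c2,(260.5,232.9),s2)]); print(p,e)
s=ctrl.get_state(); T=Tt(s); tip=(T@[0,0,.173,1])[:3]; print(tip,T[:3,:3].T@(np.array([p[0],p[1],.175])-tip)*1000)
```

```text
[ 0.58851778 -0.08873716  0.1434295 ] [np.float64(0.002662708595858736), np.float64(0.004729956250066715), np.float64(0.002939885693563128)]
[0.52210224 0.34746966 0.23236116] [-433.84591881   80.34055332   57.4528475 ]
```

Call:
servo_tool --pt "-45 8 0 0 1" --pt "-90 16 0 0 1" --pt "-135 26 0 0 1" --pt "-180 36 0 0 1" --pt "-225 46 0 0 1" --pt "-270 56 0 0 1" --pt "-315 66 0 0 1" --pt "-360 74 0 0 1" --pt "-400 80 10 0 1" --pt "-432 82 30 0 1" --pt "-432 82 52 0 1" --pt "-432 82 52 0 1"

```text
t: 24.8
tool_pos: [0.5894, -0.0875, 0.35]
eef_rot: [-2.254, -2.18, 0.006]
wrist_force: [-0.3, 0.9, 0.1]
width: -0.0002
gripper_force: 0.0
```

```bash
cat > st2.py <<'E'
from h import *
from workcell import ctrl
s=ctrl.get_state(); T=Tt(s); print(s["t"],"ftip",(T@[0,0,.173,1])[:3].round(4),"F",s["wrist_force"].round(1),s["width"])
E
python3 st2.py
python3 - <<'E'
from h import *
s,c=snap("w12")
print([b for b in blobs(c["img"],(0,150,70),(6,255,255),100)[1]]); print(proj(c,[.590,-.0875,.15],s),proj(c,(Tt(s)@[0,0,.173,1])[:3],s))
E
```

```text
24.8 ftip [ 0.5883 -0.0872  0.177 ] F [-0.3  0.9  0.1] -0.0001826484904450761
[([203.7, 33.1], [179, 0, 48, 60, 1844]), ([299.0, 83.4], [275, 65, 55, 40, 1553]), ([249.1, 108.3], [238, 97, 23, 24, 331]), ([183.0, 106.3], [171, 99, 25, 15, 305]), ([209.6, 170.8], [192, 156, 36, 32, 1018]), ([261.6, 218.1], [244, 203, 36, 34, 821])]
[259.22179237 224.69937354] [256.21905834 243.42541433]
```

Call:
servo_tool --pt "1 2 12 0 1" --pt "1 3 22 0 1" --pt "1 3 26 0 1" --pt "1 3 30 0 1" --pt "1 3 34 0 1" --pt "1 3 38 0 1" --pt "1 3 42 0 1" --pt "1 3 46 0 1" --pt "1 3 50 0 1" --pt "1 3 53 0 1" --pt "1 3 53 0 1"

```text
t: 25.95
tool_pos: [0.5936, -0.086, 0.3002]
eef_rot: [-2.257, -2.185, 0.001]
wrist_force: [1.0, -0.8, 0.1]
width: 0.0001
gripper_force: 0.0
```

```bash
python3 st2.py
```

```text
25.95 ftip [ 0.5935 -0.086   0.1272] F [ 1.  -0.8  0.1] 9.606100347722487e-05
```

Call:
servo_tool --pt "0 -1 2 0 1" --pt "0 -1 4 0 1"

```text
t: 26.15
tool_pos: [0.5929, -0.086, 0.2969]
eef_rot: [2.256, 2.185, 0.001]
wrist_force: [3.4, 0.3, 3.6]
width: -0.0002
gripper_force: 2.2
```

Call:
servo_tool --pt "0 0 1 0 1" --pt "0 0 2 0 1"

```text
t: 26.35
tool_pos: [0.5929, -0.086, 0.2949]
eef_rot: [2.256, 2.185, 0.001]
wrist_force: [3.0, -1.2, 4.1]
width: -0.0003
gripper_force: 2.3
```

Call:
servo_tool --pt "0 0 1 0 1" --pt "0 0 1 0 1"

```text
t: 26.55
tool_pos: [0.5927, -0.0859, 0.2936]
eef_rot: [2.257, 2.185, 0.0]
wrist_force: [2.9, -1.2, 3.4]
width: -0.0005
gripper_force: 1.9
```

Call:
servo_tool --pt "0 0 1 0 1" --pt "0 0 1 0 1"

```text
t: 26.75
tool_pos: [0.5927, -0.0858, 0.2933]
eef_rot: [2.256, 2.185, 0.0]
wrist_force: [0.5, -1.1, 14.0]
width: -0.0002
gripper_force: 6.9
```

Call:
servo_tool --pt "0 0 1 0 1" --pt "0 0 1 0 1"

```text
t: 26.95
tool_pos: [0.5927, -0.0859, 0.2932]
eef_rot: [2.256, 2.185, 0.001]
wrist_force: [-4.9, 0.1, 26.7]
width: -0.0002
gripper_force: 13.8
```

The gauge is at its stop: the fingertips are at 0.120 m and the force rose to 27 N. I retreat and verify.

Call:
servo_tool --pt "0 0 -10 0 1" --pt "0 0 -40 0 1" --pt "0 0 -80 0 1" --pt "0 0 -115 0 1" --pt "0 0 -115 0 1"

```text
t: 27.45
tool_pos: [0.593, -0.0858, 0.411]
eef_rot: [2.253, 2.182, 0.005]
wrist_force: [0.9, 0.5, -0.7]
width: 0.0002
gripper_force: 0.0
```

Run:
```python
from h import *
from workcell import vision
s,c=snap("w13"); n={k:vision.camera(k) for k in("scene","side")}; pickle.dump(n,open("d5.pkl","wb")); print(s["t"],s["tool_pos"])
for z in(.12,.15): print(z,"scene",proj(n["scene"],[.5915,-.0865,z]).round(1),"side",proj(n["side"],[.5915,-.0865,z]).round(1))
for k,lo in(("scene",(0,190,90)),("side",(0,120,70))): print(k,[b[0]+b[1][2:] for b in blobs(n[k]["img"],lo,(8,255,255),10)[1]][:14])
for k in n: print(k,blobs(n[k]["img"],(125,80,40),(160,255,255),20)[1])
print("driver",[b for b in blobs(n["scene"]["img"],(5,180,100),(14,255,255),20)[1] if b[0][0]>350],proj(n["scene"],[.5225,.347,.126]))
d0=pickle.load(open("d0.pkl","rb"))[1]
for k in n:
    m=(np.abs(cv2.blur(n[k]["img"],(5,5)).astype(int)-cv2.blur(d0[k]["img"],(5,5)))).max(2)>50; N,l,st,ce=cv2.connectedComponentsWithStats(m.astype(np.uint8)); print(k,[st[i].tolist() for i in range(1,N) if st[i][4]>40])
for nm,p in dict(a=(.505,-.009),b=(.659,.003),c=(.559,.085)).items():
    im=rect(c,s,p,.034,.03,25); print(nm); asc(im)
```

```text
27.45 [ 0.59303724 -0.08584358  0.41101357]
0.12 scene [245.5 175.7] side [261.5 192.5]
0.15 scene [245.2 166.5] side [261.4 184.8]
scene [[452.0, 26.0, 11, 6, 42], [164.6, 131.4, 10, 6, 49], [244.9, 176.2, 9, 7, 51], [106.7, 202.6, 18, 8, 32], [251.3, 231.3, 22, 13, 153], [290.9, 235.5, 7, 5, 24]]
side [[369.6, 183.8, 17, 28, 197], [227.3, 190.0, 14, 16, 114], [260.2, 191.3, 19, 11, 123], [248.1, 199.9, 7, 5, 30], [228.4, 204.9, 8, 5, 29], [243.8, 219.0, 15, 11, 111], [342.9, 231.0, 9, 11, 81], [427.0, 237.6, 20, 27, 114]]
scene [([365.1, 285.3], [351, 277, 30, 18, 413])]
side [([192.8, 141.9], [186, 132, 15, 21, 157])]
driver [([386.8, 287.8], [379, 282, 17, 14, 112])] [387.93842107 286.89338288]
scene [[258, 0, 16, 16, 221], [494, 44, 18, 36, 463], [414, 47, 11, 22, 181], [428, 50, 18, 28, 273], [220, 59, 50, 77, 1802], [451, 67, 28, 36, 604], [405, 75, 16, 30, 323], [471, 120, 41, 39, 746], [481, 151, 31, 24, 278], [414, 161, 17, 9, 64], [240, 163, 11, 17, 128], [411, 170, 15, 8, 63], [440, 170, 31, 11, 204], [277, 175, 235, 84, 8648], [279, 213, 11, 9, 71], [269, 214, 7, 10, 46]
[... 2044 characters left out ...]
.......bb.bbbb........
..........bbbbbb.b.....b.
c
#########################
#########################
#########################
#########################
#########################
#########################
...bb..bbbb..bbbb....####
...b...bbbb..bbbb........
........bbb..bbbb........
........bbb..bbbb........
.........bb..bbb.........
..b..........bb..........
...b......RbbRb..........
..........RRRRR..........
..........RRRRR..........
.........bRRRRR..........
.........bRRRRR..........
.........bRRRRR..........
.........bRRRRR..........
RbRbbRbRRRRRRRb..........
bRRbRbRRRRRRRRR..........
bRRRRRRRRRRRRRb..........
bRRRRRRRRRRR.............
RRRRRRRRRbRb.............
RRRRRRRRRRRb.............
```

```bash
python3 -c "
from workcell import job_done
print(job_done())"
```

```text
the job is handed in; nothing more can be done
None
```

I turned all three clip screws to their stops, then pressed the gauge cap to its bottom stop, and the driver is back upright in its stand; handed in at about 27.5 s. The purple driver toppled onto the stand by itself in the first seconds, and though I never gripped it, its outline shifted a few pixels at most when I lifted the orange driver out and put it back.

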